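# Turn the wrong-way chisel round in the stone carver's rack

### The job

One of the two chisels in the wooden bench rack was put back the wrong way round, with its blade at the open end instead of at the end with the upright guard board. Lift it out, turn it end for end and lay it gently back, straight and centred in the same slot, resting on both rails with its blade towards the guard board like its neighbour. Do not strike the rack's pegs or guard board, and leave the other chisel where it lies.

Things in the scene. Friction and masses are not known exactly. Their poses are not given: they have to be found in the camera images.
- chisel: Chisel to turn: its blade starts at the rack's open end. 225 mm long, bar 20 x 20 mm (wooden handle, then steel shank of equal thickness), ending in a flat blade 42 mm long, 36 wide, 8 thick. About 0.35 kg, balanced within 10 mm of its origin. Origin: bar's centre line, 115 mm behind the cutting edge, 55 mm above the bench at rest; x to the blade, z up. Grip across the bar at the origin.
- other_chisel: The neighbouring chisel, identical, already lying correctly in the rack's other slot with its blade towards the guard board, 90 mm away centre to centre. Same origin and axes. It must stay where it is.
- rack: Wooden rack, fixed: six upright pegs and a guard board (this body), on a 15 mm base with two cross rails at x = -65, +65 mm (26 wide, tops at z 45) under the chisels. Origin at bench level mid-rack; x along the slots to the guard, z up. Pegs 18 mm thick, tops at z 90, on the rails at y = -90, 0, +90. Slots centred on y = -45, +45, 72 wide. Guard at x 150 to 162, top z 85; -x end open.
- blade_tip (a point): Middle of the cutting edge of the chisel to turn round, 115 mm from that chisel's origin along its x axis.
Things that resemble listed ones, but are neither listed nor needed, are in the scene too. Leave any pink or turquoise look-alike of the chisel alone.

How it is judged:
At the end, for the whole second after the job is handed in: The chisel lies at rest on both rails of the slot it came from (its origin within 28 mm of where it started and within 6 mm of 55 mm height), within 12 degrees of the slot's direction, with its blade at the guard-board end (x of blade_tip in the frame of rack above 0.08 m and distance of chisel from where it was at the start of the episode below 0.028 m and z of chisel in the frame of rack between 0.049 and 0.061 m and angle between the x axis of chisel and the x axis of rack, either way round below 0.21 rad and linear speed of chisel below 0.02 m/s and angular speed of chisel below 0.2 rad/s); the robot touches nothing.
It fails at once if the chisel or the robot strikes a peg or the guard board (more than 8 N) (contact force between any of chisel, the fingers, the arm and rack above 8 N).
It fails at once if the other chisel is moved by more than 15 mm (distance of other_chisel from where it was at the start of the episode above 0.015 m).
It fails at once if the other chisel is struck (more than 8 N) (contact force between any of chisel, the fingers and other_chisel above 8 N).
It fails at once if the chisel is dropped or flung into the rack (faster than 0.5 m/s within 30 mm of its resting height) (linear speed of chisel above 0.5 m/s and z of chisel in the frame of rack below 0.085 m).
It also fails if it takes over 45 s, if anything falls off the work surface, if the arm or the gripper's body presses on something with over 40 N, if the wrist force passes 120 N, or if a joint passes its speed limit or range.

### The arm

A 6-joint arm with a two-finger parallel gripper is mounted at the origin on the work surface. World frame = base frame: x ahead of the robot, y to its left, z up, the work surface at z = 0. Lengths are in m, angles in rad, forces in N, time in s.
With the tool pointing down it reaches from about 0.325 to 0.9 m from the base axis. Payload 6.1 kg.
Tool frame: the origin (TCP) lies midway between the tips of the shut fingers; the grasp point (between the pads) lies 19 mm behind it (arm.pinch_z is the distance from the TCP to the grasp point, in m); z points along the fingers, y is the line along which they close (so a half turn about z gives the same grasp; the last joint's range is limited). The gripper opens to 85 mm and grips with 20 to 120 N. Pads are 22 mm wide; open, the fingers measure 114 mm over their backs; the gripper's body (76 mm by 85 mm) begins 54 mm behind the grasp point. The pads swing forward as they close: fully open they stand 13 mm farther back than shut.
Start: joints at [-1.398, 0.22, 1.526, -0, 1.395, -0.126], TCP at [0.184, -0.597, 0.231] pointing down, gripper open.
Joint ranges: [-2.98, 2.98], [-0.91, 2.08], [0.09, 2.57], [-1.24, 4.39], [0.2, 2.65], [-2.68, 2.68]. Speed limits (rad/s): [2.57, 2.57, 3.01, 3.14, 3.14, 3.14].

### API

Orientations are given as a rotation vector (axis times angle).
In Python, from rig import arm gives the robot as it stands.
- The arm moves only by the tool step_arm, never from a script. Its argument "increments" is text: rows parted by semicolons, each of 5 numbers parted by spaces: the finger opening in m, from 0 to 0.0854, then the shift along the tool's x, y, z in m, then the turn about the tool's z in rad. In form: grip x y z roll; .... A call has 1 to 20 rows; each row shifts and turns the commanded pose from where the row before left it, along the tool's axes as they then stand; what a row does not reach is not made up. A row lasts 1/8 s, in which the tool goes at most 62.5 mm and 10.7 degrees, less where a joint would pass 70% of its speed; a pose out of reach is approached as far as the arm can. A call with a gripper value outside its range is refused whole. The fingers move at their own pace and stop on an object; "force" is the grip in N (left out, the last holds). Time passes only in rows, so rows that do not move let the fingers close. It gives the time, the measured TCP pose, the force, the opening and the grip force at its end, in the units of the state.
- arm.sense(): the state, without advancing time (a new reading comes with each control period).
- arm.capture(name): name is "side" or "top" or "wrist"; returns the picture (400x640x3 uint8, red, green, blue); there is no depth.
- arm.camera_info(name): a dict with "fx", "fy", "cx", "cy" (pixels), "R" (3x3) and "t" (3): a world point X has camera coordinates R X + t; the wrist camera has in their place "tool_from_camera" (4x4, takes a point from camera to tool coordinates, whose origin is the TCP and whose axes are the flange's). Camera axes: x right, y down, z forward; pixel columns grow to the right and rows downward; lengths in m; the calibration is good to about 2 mm. A picture is of the moment at which its call begins: read the wrist's pose just before it. camera_info takes no time and is no camera call.
- arm.close_job(): hands the job in; it is judged then, once.
Trained networks look in the newest picture that a camera, given by its name, has taken for a name from the list of things; names that differ only in an ending like _2 or _b are one class to them, and where a whole thing is asked for, a point or a joint stands for the part that bears it (a point fixed in the world has none). Each returns a list of dicts, best first, with "confidence" (0 to 1); they miss things now and then, are a little off and sometimes report something else, mostly with a low value. They report only what shows in the picture. A call takes as long as a camera call. They do not tell look-alikes from the thing itself.
- arm.spot_in(query, camera): "box" ([left, top, right, bottom] in pixels, round what is visible of it).
- arm.silhouettes(query, camera): "pixels" (400x640 bool, what is visible of it) and "box" ([left, top, right, bottom] in pixels, round what is visible of it).
The state is a dict: "t": time; "q": joint angles; "joint_velocities": joint speeds; "joint_efforts": joint torques, N m; "ee_pos": TCP position; "tool_rot": TCP orientation; "contact_force": force on the tool from outside, world axes, zero at the start; "wrist_torque": the same for the moment, N m; "gripper_width": opening from 0.0 (shut) to 1.0 (fully open); "grasp_force": force on a finger pad.
Only numpy, scipy, OpenCV 4.12 (cv2) and the standard library are available. Lean on these libraries where they do the work, as an engineer would, in place of code of your own. Each camera call takes 0.05 s, during which the arm holds its last target. There are 200 camera calls.

## Working session

There is one attempt and no reset: what is moved stays moved. The work goes in short steps, Python scripts to look and compute and a tool call to move; the robot and the scene stay as the last step left them, time stands still between calls to the robot, and variables do not carry over. Pictures are saved under pics/ and viewed, at most 10 in all, crops included, and the job is handed in when it is done.

Besides the shell and the picture viewer there is one more tool, called after "Request:" as a command line: name --argument value ..., lists and objects as JSON in quotes. step_arm: Moves the arm, as the interface text tells. Its arguments: {"type":"object","properties":{"increments":{"type":"string"},"force":{"type":"number"}},"required":["increments"]}

```bash
mkdir -p pics; python3 - <<'E'
from rig import arm
import cv2,numpy as np
for c in ["top","side"]:
    im=arm.capture(c); cv2.imwrite(f"pics/{c}0.png",im[:,:,::-1])
    i=arm.camera_info(c); print(c,{k:np.round(v,4).tolist() for k,v in i.items()})
    for q in ["chisel","rack"]:
        for d in arm.silhouettes(q,c):
            p=d["pixels"]; ys,xs=np.nonzero(p)
            print(c,q,round(d["confidence"],2),np.round(d["box"]).tolist(),xs.mean().round(1),ys.mean().round(1),len(xs))
s=arm.sense(); print(s["ee_pos"],s["tool_rot"],arm.pinch_z)
E
```

```text
top {'fx': 371.8208, 'fy': 371.8208, 'cx': 320.8388, 'cy': 197.228, 'R': [[-0.0258, -0.9997, -0.0002], [-0.9835, 0.0254, -0.1789], [0.1788, -0.0044, -0.9839]], 't': [0.0916, 0.5185, 0.9502]}
top chisel 0.96 [417.0, 248.0, 470.0, 327.0] 442.1 283.8 767
top chisel 0.85 [320.0, 139.0, 347.0, 217.0] 332.7 175.7 738
top chisel 0.84 [155.0, 150.0, 223.0, 213.0] 188.3 182.3 724
top chisel 0.81 [407.0, 129.0, 486.0, 155.0] 443.1 142.8 655
top rack 0.86 [310.0, 143.0, 406.0, 242.0] 359.5 210.8 890
side {'fx': 375.2359, 'fy': 375.2359, 'cx': 318.9317, 'cy': 195.8537, 'R': [[-0.9568, -0.2896, -0.0249], [-0.1343, 0.5163, -0.8458], [0.2578, -0.8059, -0.5329]], 't': [0.486, 0.099, 0.8877]}
side chisel 0.83 [377.0, 165.0, 448.0, 184.0] 413.2 171.9 645
side chisel 0.75 [193.0, 286.0, 230.0, 391.0] 210.4 343.1 1315
side chisel 0.71 [248.0, 188.0, 336.0, 203.0] 293.2 194.7 586
side rack 0.95 [259.0, 159.0, 362.0, 222.0] 314.8 187.7 958
[ 0.18394657 -0.5970951   0.23087957] [-3.10587640e+00 -4.67545193e-01  6.86115250e-05] 0.0187
```

View pics/top0.png

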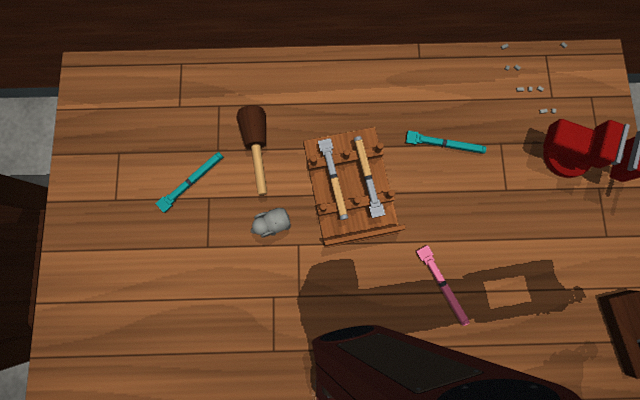

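View pics/side0.png

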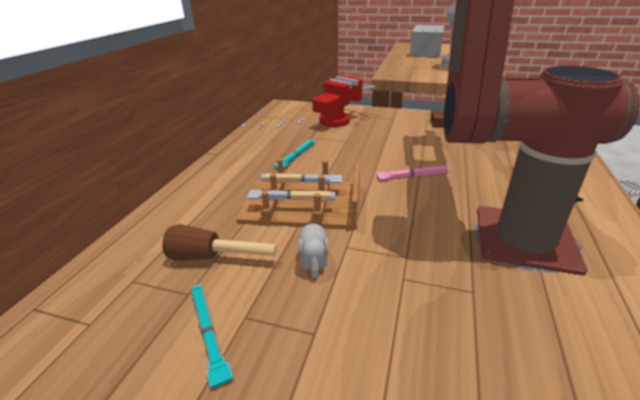

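The top view shows the guard board towards the robot (about rows 225-243). The wrong chisel is the left one, with its blade at (326,146) and handle end at (343,217). Its correct neighbour has its blade at (377,210).

```bash
cat > h.py <<'E'
from rig import arm
import cv2,numpy as np
from scipy.spatial.transform import Rotation as Ro
def cam(c,s=None):
    i=arm.camera_info(c); K=np.array([[i["fx"],0,i["cx"]],[0,i["fy"],i["cy"]],[0,0,1]])
    if c=="wrist":
        T=np.eye(4);T[:3,:3]=Ro.from_rotvec(s["tool_rot"]).as_matrix();T[:3,3]=s["ee_pos"]
        W=np.linalg.inv(T@np.array(i["tool_from_camera"])); return K,W[:3,:3],W[:3,3]
    return K,np.array(i["R"]),np.array(i["t"])
def back(px,z,C):
    K,R,t=C; px=np.atleast_2d(px).astype(float)
    d=(np.linalg.inv(K)@np.c_[px,np.ones(len(px))].T).T@R; o=-R.T@t
    return o+d*((z-o[2])/d[:,2])[:,None]
def proj(X,C):
    K,R,t=C; p=(K@(R@np.atleast_2d(X).T+t[:,None])).T; return p[:,:2]/p[:,2:]
E
python3 - <<'E'
from h import *
C=cam("top"); im=arm.capture("top")
for d in arm.silhouettes("chisel","top"):
    b=d["box"]
    if not(300<b[0]<400 and b[1]<180): continue
    ys,xs=np.nonzero(d["pixels"]); P=back(np.c_[xs,ys],0.063,C)[:,:2]
    vx,vy,_,_=cv2.fitLine(P.astype(np.float32),cv2.DIST_HUBER,0,.01,.01).ravel(); a=np.array([vx,vy])
    if a[0]<0:a=-a
    u=P@a; n=np.array([-a[1],a[0]]); w=P@n
    mid=a*(u.min()+u.max())/2+n*np.median(w)
    print(b,"axis",a,"deg",np.degrees(np.arctan2(a[1],a[0])),"len",np.ptp(u),"mid",mid,"origin",a*(u.max()-.115)+n*np.median(w))
print("guard top ends",back([[324,244],[403,228]],.085,C)[:,:2])
cv2.imwrite("pics/crop.png",cv2.resize(im[110:260,280:430,::-1],None,fx=4,fy=4,interpolation=cv2.INTER_CUBIC))
s=arm.sense();print(Ro.from_rotvec(s["tool_rot"]).as_matrix().round(3),s["q"],arm.camera_info("wrist")["tool_from_camera"])
E
```

```text
[319.4, 138.3, 348.0, 219.3] axis [0.97719747 0.21233258] deg 12.259083 len 0.2244571814770585 mid [0.56989344 0.04411714] origin [0.56718522 0.04352868]
guard top ends [[ 0.39381208  0.07351065]
 [ 0.42897763 -0.12807061]]
[[ 0.956  0.294 -0.   ]
 [ 0.294 -0.956  0.   ]
 [ 0.    -0.    -1.   ]] [-1.39808880e+00  2.20530840e-01  1.52662378e+00  2.49232813e-06
  1.39471174e+00 -1.26097503e-01] [[-9.15200155e-04 -9.62213405e-01 -2.72294924e-01  6.91561568e-02]
 [ 9.99999453e-01 -7.42736717e-04 -7.36438362e-04 -7.02143280e-04]
 [ 5.06367426e-04 -2.72295449e-01  9.62213558e-01 -1.42705773e-01]
 [ 0.00000000e+00  0.00000000e+00  0.00000000e+00  1.00000000e+00]]
```

View pics/crop.png

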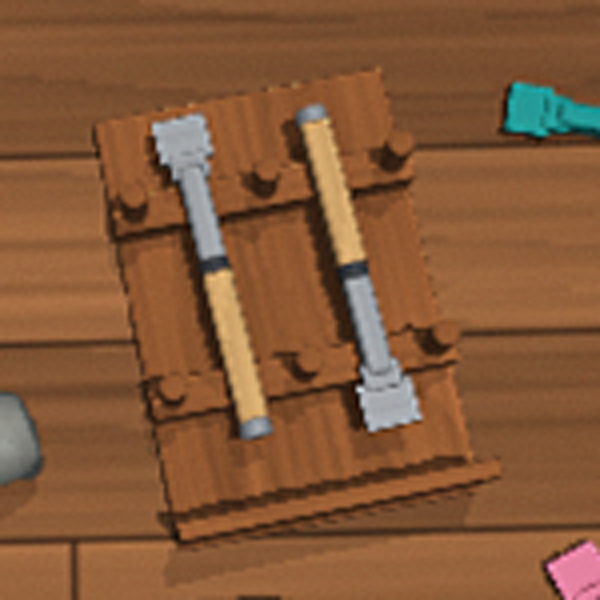

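The crop confirms it: the left chisel's blade is at crop (183,140), at the open end, and its handle is near the guard. The measured length of 0.2245 m matches the known 225 mm. I'm moving above it for a closer look with the wrist camera.

Request:
step_arm --increments "0.085 0.0326 -0.0294 -0.003 0; 0.085 0.0326 -0.0294 -0.003 0; 0.085 0.0326 -0.0294 -0.003 0; 0.085 0.0326 -0.0294 -0.003 0; 0.085 0.0326 -0.0294 -0.003 0; 0.085 0.0326 -0.0294 -0.003 0; 0.085 0.0326 -0.0294 -0.003 0; 0.085 0.0326 -0.0294 -0.003 0; 0.085 0.0326 -0.0294 -0.003 0; 0.085 0.0326 -0.0294 -0.003 0; 0.085 0.0326 -0.0294 -0.003 0; 0.085 0.0326 -0.0294 -0.003 0; 0.085 0.0326 -0.0294 -0.003 0; 0.085 0.0326 -0.0294 -0.003 0; 0.085 0.0326 -0.0294 -0.003 0; 0.085 0.0326 -0.0294 -0.003 0; 0.085 0.0326 -0.0294 -0.003 0; 0.085 0 0 0 0.085; 0.085 0 0 0 0; 0.085 0 0 0 0"

```text
t: 2.9
ee_pos: [0.5663, 0.0432, 0.2823]
tool_rot: [3.123, 0.337, -0.0]
contact_force: [-0.7, 0.2, 0.3]
gripper_width: 0.995
grasp_force: 0.0
```

```bash
cat > look.py <<'E'
from h import *
import sys
s=arm.sense(); im=arm.capture("wrist"); C=cam("wrist",s)
X=Ro.from_rotvec(s["tool_rot"]).as_matrix()
print("t",s["t"],"tcp",s["ee_pos"],"yaw",np.degrees(np.arctan2(X[1,0],X[0,0])),"q",np.round(s["q"],3),"tilt",X[2].round(3))
for d in arm.silhouettes("chisel","wrist"):
    m=d["pixels"]; ys,xs=np.nonzero(m); P=back(np.c_[xs,ys],0.062,C)[:,:2].astype(np.float32)
    vx,vy,_,_=cv2.fitLine(P,cv2.DIST_HUBER,0,.01,.01).ravel(); a=np.array([vx,vy]); a=a if a[0]>0 else -a
    n=np.array([-a[1],a[0]]); u=P@a; w=P@n
    k=np.ptp(u)
    prof=[round(float(np.ptp(w[(u-u.min()>f*k)&(u-u.min()<(f+.05)*k)]))*1000) for f in np.arange(0,1,.1)]
    core=(u>u.min()+.07)&(u<u.max()-.07)
    print(round(d["confidence"],2),np.round(d["box"]),"deg",np.degrees(np.arctan2(a[1],a[0])).round(2),"len",k.round(4),"mid",(a*(u.min()+u.max())/2+n*np.median(w)).round(4),"widths",prof)
cv2.imwrite("pics/"+sys.argv[1],im[:,:,::-1])
E
python3 look.py w1.png
```

```text
t 2.9 tcp [0.56632693 0.04315416 0.28227929] yaw 12.306996525361651 q [-0.063  0.055  1.614 -0.     1.473  1.293] tilt [-0.  0. -1.]
0.89 [497.  90. 640. 176.] deg 78.12 len 0.2003 mid [ 0.6717 -0.2398] widths [15, 21, 21, 20, 20, 20, 19, 18, 27, 34]
0.62 [311.  71. 341. 254.] deg 12.02 len 0.2237 mid [0.5704 0.0424] widths [20, 18, 19, 19, 19, 18, 18, 18, 25, 34]
0.56 [  0.  34.  99. 118.] deg -47.32 len 0.1552 mid [0.6087 0.3764] widths [8, 21, 22, 22, 24, 24, 24, 25, 24, 23]
```

View pics/w1.png

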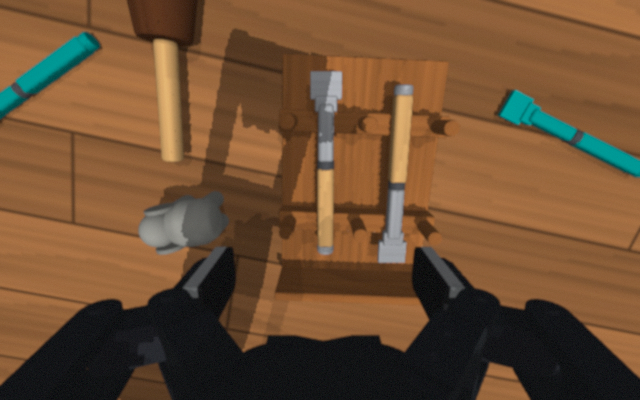

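The wrist view agrees with the top view. The target's blade is at (326,85) and handle end at (325,250), giving yaw 12.0° and origin at about (0.568, 0.042). The slot centre worked out from the guard is about (0.563, 0.045). Next I descend to the grasp.

Request:
step_arm --increments "0.06 0.0014 0.0015 0.024 0.005; 0.06 0 0 0.027 0; 0.06 0 0 0.027 0; 0.06 0 0 0.027 0; 0.06 0 0 0.027 0; 0.06 0 0 0.027 0; 0.06 0 0 0.024 0; 0.06 0 0 0.02 0; 0.06 0 0 0.015 0; 0.06 0 0 0.012 0; 0.06 0 0 0.01 0; 0.06 0 0 0.005 0; 0.06 0 0 0 0; 0.06 0 0 0 0" --force 40

```text
t: 4.75
ee_pos: [0.5687, 0.0423, 0.0379]
tool_rot: [3.124, 0.328, 0.002]
contact_force: [0.3, 0.0, 0.9]
gripper_width: 0.698
grasp_force: 0.0
```

Request:
step_arm --increments "0.035 0 0 0 0; 0.025 0 0 0 0; 0.015 0 0 0 0; 0.01 0 0 0 0; 0.01 0 0 0 0; 0.01 0 0 0 0" --force 60

```text
t: 5.5
ee_pos: [0.5686, 0.0422, 0.0379]
tool_rot: [3.124, 0.327, 0.001]
contact_force: [-1.6, -0.5, 6.6]
gripper_width: 0.221
grasp_force: 59.7
```

The gripper holds the bar at about 19 mm opening. I lift it straight up.

Request:
step_arm --increments "0.01 0 0 -0.005 0; 0.01 0 0 -0.008 0; 0.01 0 0 -0.012 0; 0.01 0 0 -0.015 0; 0.01 0 0 -0.02 0; 0.01 0 0 -0.02 0; 0.01 0 0 -0.02 0; 0.01 0 0 -0.02 0; 0.01 0 0 -0.015 0; 0.01 0 0 -0.015 0; 0.01 0 0 -0.01 0; 0.01 0 0 0 0"

```text
t: 7.0
ee_pos: [0.5687, 0.0423, 0.1982]
tool_rot: [3.124, 0.327, 0.002]
contact_force: [0.2, -0.8, -4.4]
gripper_width: 0.217
grasp_force: 58.7
```

Request:
step_arm --increments "0.01 0 0 0 -0.08; 0.01 0 0 0 -0.17; 0.01 0 0 0 -0.17; 0.01 0 0 0 -0.17; 0.01 0 0 0 -0.17; 0.01 0 0 0 -0.17; 0.01 0 0 0 -0.17; 0.01 0 0 0 -0.17; 0.01 0 0 0 -0.17; 0.01 0 0 0 -0.17; 0.01 0 0 0 -0.17; 0.01 0 0 0 -0.17; 0.01 0 0 0 -0.17; 0.01 0 0 0 -0.17; 0.01 0 0 0 -0.17; 0.01 0 0 0 -0.17; 0.01 0 0 0 -0.17; 0.01 0 0 0 -0.17; 0.01 0 0 0 -0.17; 0.01 0 0 0 0"

```text
t: 9.5
ee_pos: [0.5676, 0.0423, 0.1963]
tool_rot: [0.322, -3.123, -0.0]
contact_force: [-0.4, 0.2, -3.9]
gripper_width: 0.223
grasp_force: 58.7
```

```bash
python3 look.py w2.png; python3 - <<'E'
from h import *
im=arm.capture("side"); cv2.imwrite("pics/s2.png",cv2.resize(im[100:250,200:400,::-1],None,fx=4,fy=4,interpolation=cv2.INTER_CUBIC))
E
```

```text
t 9.5 tcp [0.56760323 0.04234062 0.19627233] yaw -168.2174545028599 q [-0.064  0.117  1.711 -0.     1.316 -1.84 ] tilt [ 0.002  0.    -1.   ]
0.75 [550. 249. 640. 304.] deg -47.58 len 0.0945 mid [0.6047 0.3407] widths [19, 30, 30, 31, 30, 29, 30, 30, 30, 26]
0.63 [  0. 191. 130. 263.] deg 77.91 len 0.124 mid [ 0.6547 -0.1995] widths [26, 27, 23, 22, 24, 24, 24, 26, 34, 34]
0.6 [273.   1. 374. 340.] deg 11.79 len 0.3277 mid [0.5731 0.0442] widths [81, 81, 59, 42, 42, 42, 45, 43, 44, 46]
```

View pics/s2.png

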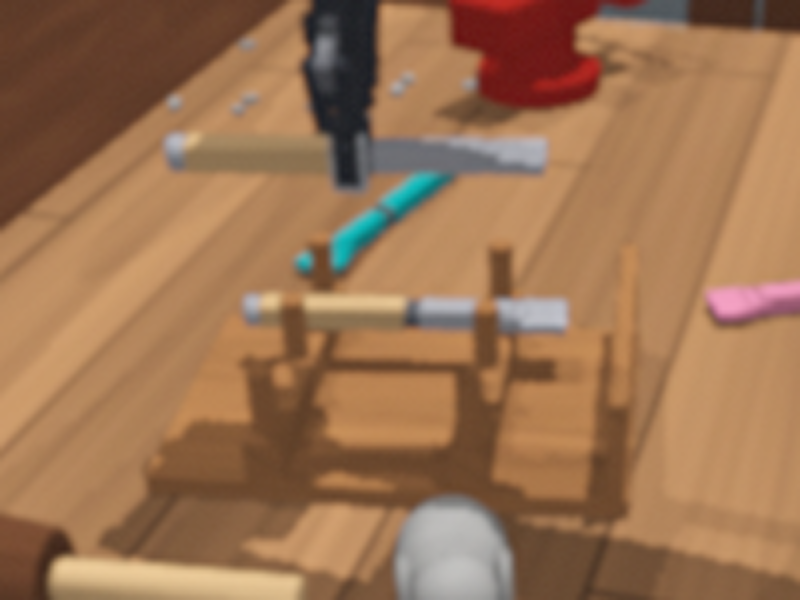

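View pics/w2.png

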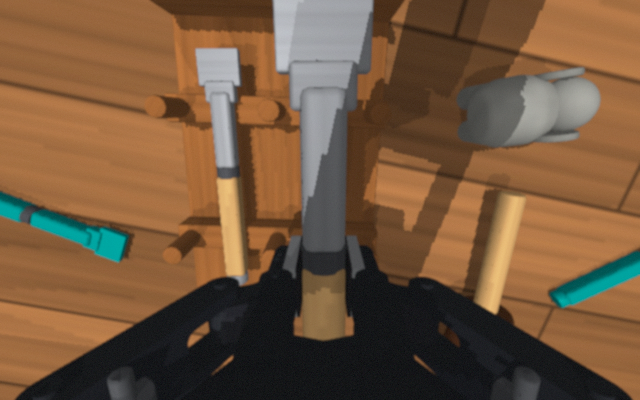

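The side view shows the held chisel level with its blade to the right, towards the guard. The wrist view shows it parallel to its neighbour, blade at (323,30). I lower it.

Request:
step_arm --increments "0.01 0 0 0.01 0; 0.01 0 0 0.018 0; 0.01 0 0 0.02 0; 0.01 0 0 0.02 0; 0.01 0 0 0.02 0; 0.01 0 0 0.018 0; 0.01 0 0 0.015 0; 0.01 0 0 0.012 0; 0.01 0 0 0.009 0; 0.01 0 0 0.006 0; 0.01 0 0 0.004 0; 0.01 0 0 0.002 0; 0.01 0 0 0 0; 0.01 0 0 0 0"

```text
t: 11.4
ee_pos: [0.5685, 0.0423, 0.0437]
tool_rot: [-0.325, 3.124, -0.0]
contact_force: [0.2, -0.2, -4.6]
gripper_width: 0.225
grasp_force: 58.7
```

Request:
step_arm --increments "0.01 0 0 0.001 0; 0.01 0 0 0.001 0; 0.01 0 0 0.001 0; 0.01 0 0 0.001 0; 0.01 0 0 0 0; 0.01 0 0 0 0"

```text
t: 12.15
ee_pos: [0.5682, 0.0423, 0.0393]
tool_rot: [-0.325, 3.125, 0.0]
contact_force: [-0.4, 0.1, -4.7]
gripper_width: 0.22
grasp_force: 58.7
```

Request:
step_arm --increments "0.01 0 0 0.0007 0; 0.01 0 0 0.0007 0; 0.01 0 0 0 0; 0.01 0 0 0 0"

```text
t: 12.65
ee_pos: [0.5681, 0.0423, 0.0379]
tool_rot: [0.325, -3.125, -0.0]
contact_force: [0.2, 0.1, -4.2]
gripper_width: 0.222
grasp_force: 58.8
```

Request:
step_arm --increments "0.01 0 0 0.0007 0; 0.01 0 0 0.0005 0; 0.01 0 0 0 0; 0.01 0 0 0 0"

```text
t: 13.15
ee_pos: [0.5682, 0.0423, 0.0378]
tool_rot: [0.325, -3.124, 0.0]
contact_force: [-5.7, 0.2, 6.4]
gripper_width: 0.226
grasp_force: 60.3
```

Contact: the force rose about 10 N and downward motion stopped. I open gradually, part-way because pegs are near, and then rise.

Request:
step_arm --increments "0.02 0 0 0 0; 0.023 0 0 0 0; 0.026 0 0 0 0; 0.03 0 0 0 0; 0.04 0 0 0 0; 0.055 0 0 0 0; 0.06 0 0 0 0; 0.06 0 0 0 0" --force 20

```text
t: 14.15
ee_pos: [0.5682, 0.0423, 0.0367]
tool_rot: [0.325, -3.125, -0.0]
contact_force: [-0.4, -0.1, -0.3]
gripper_width: 0.703
grasp_force: 0.0
```

Request:
step_arm --increments "0.06 0 0 -0.006 0; 0.06 0 0 -0.012 0; 0.06 0 0 -0.02 0; 0.06 0 0 -0.025 0; 0.06 0 0 -0.03 0; 0.06 0 0 -0.03 0; 0.06 0 0 -0.03 0; 0.06 0 0 -0.03 0; 0.06 0 0 -0.03 0; 0.06 0 0 -0.02 0; 0.06 0 0 -0.01 0; 0.06 0 0 0 0; 0.06 0 0 0 0"

```text
t: 15.78
ee_pos: [0.5675, 0.0423, 0.2783]
tool_rot: [0.325, -3.123, -0.001]
contact_force: [0.2, -0.1, 0.2]
gripper_width: 0.701
grasp_force: 0.0
```

```bash
python3 look.py w3.png; python3 - <<'E'
from h import *
im=arm.capture("side"); cv2.imwrite("pics/s3.png",cv2.resize(im[100:250,200:400,::-1],None,fx=4,fy=4,interpolation=cv2.INTER_CUBIC))
E
```

```text
t 15.775 tcp [0.56753642 0.04234888 0.27829319] yaw -168.13148396806506 q [-0.064  0.061  1.615  0.     1.468 -1.842] tilt [ 0.002  0.001 -1.   ]
0.85 [  0. 156. 165. 235.] deg 78.21 len 0.198 mid [ 0.6531 -0.2433] widths [22, 25, 24, 24, 23, 23, 22, 22, 26, 35]
0.78 [512. 203. 640. 273.] deg -47.39 len 0.1695 mid [0.5838 0.38  ] widths [26, 24, 25, 25, 27, 26, 27, 24, 26, 26]
0.64 [307.  71. 338. 259.] deg 11.94 len 0.2247 mid [0.5662 0.0429] widths [35, 35, 20, 15, 19, 18, 19, 19, 21, 20]
```

View pics/w3.png

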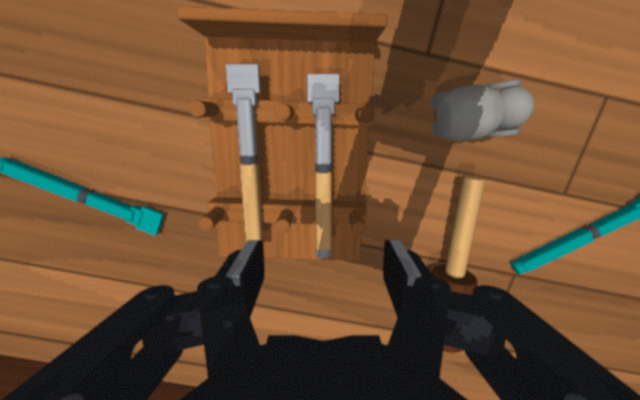

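View pics/s3.png

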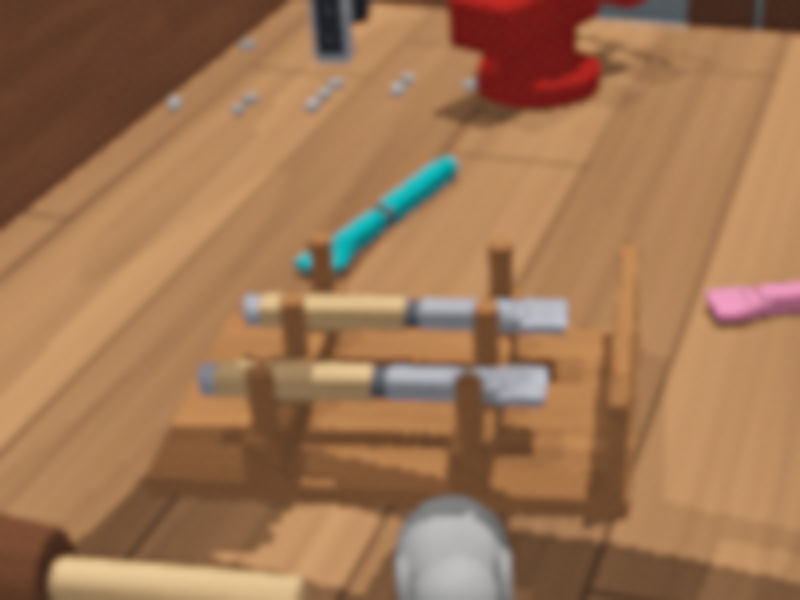

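The chisel lies on both rails with its blade towards the guard, at wrist view (323,90). Its axis is 11.9°, and its origin is within about 1 mm of the start. The gripper is clear.

```bash
python3 -c "
from rig import arm
print(arm.close_job())"
```

```text
the job is handed in; nothing more can be done
None
```

I turned the chisel end for end, laid it back on both rails of its slot with the blade towards the guard board, and handed the job in at about 16 s; the verdict was not shown.

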